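Weigh the amber-coated glass plate from the drying hotplate

ROBOT

A 7-joint arm with a two-finger parallel gripper is mounted at the origin on the work surface. World frame = base frame: x ahead of the robot, y to its left, z up, the work surface at z = 0. Lengths are in m, angles in degrees, forces in N, time in s.
With the tool pointing down it reaches from about 0.4 to 0.875 m from the base axis. Payload 19.3 kg.
Tool frame: the origin (TCP) lies on the centre line of the jaws, within the pads' length; the fingertips stand ahead of it and the grasp point (between the pads) is the TCP (env.tip_reach is the z of the fingertips in the tool frame, in m); z points along the fingers, y is the line along which they close (so a half turn about z gives the same grasp; the last joint's range is limited). The gripper opens to 85 mm and grips with 20 to 120 N. Pads are 22 mm wide; open, the fingers measure 114 mm over their backs; the gripper's body (76 mm by 85 mm) begins 54 mm behind the grasp point. The pads swing forward as they close: fully open they stand 13 mm farther back than shut.
Start: joints at [-77.991, 29.874, -2.08, 91.645, 1.215, 58.505, -6.463], TCP at [0.173, 0.601, 0.25] pointing down, gripper open.
Joint ranges: [-166.77, 166.77], [-17.47, 122.26], [-85.68, 81.53], [9.62, 139.38], [-72.42, 252.41], [9.2, 110.78], [-144.41, 144.41]. Speed limits (degrees/s): [108.29, 108.29, 136.94, 136.94, 172.46, 172.46, 172.46].

INTERFACE

Orientations are given as a 3x3 rotation matrix whose columns are the frame's x, y, z axes.
In Python, from plant import status, grab_frame, camera_params, workorder, env gives the robot as it stands.
- The arm moves only by the tool send_rows, never from a script. Its argument "deltas" is a list of rows, each an object of numbers: "rx", "ry", "rz": the turn, a rotation vector about the tool's x, y, z in units of 8 degrees (1.0 is 8 degrees); "x", "y", "z": the shift along the tool's x, y, z in units of 50 mm (1.0 is 50 mm); "claw": the finger opening in mm, from 0 to 85.4. In form: [{"rx": .., "ry": .., "rz": .., "x": .., "y": .., "z": .., "claw": ..}, ...]. A call has 1 to 5 rows; each row is the pose to reach, as a shift and turn from the pose commanded when the call began, along the tool's axes at that moment; what a row does not reach only later rows make up. A row lasts 1/8 s, in which the tool goes at most 62.5 mm and 10.7 degrees, less where a joint would pass 70% of its speed; a pose out of reach is approached as far as the arm can. A call with a gripper value outside its range is refused whole. The fingers move at their own pace and stop on an object; "squeeze" is the grip in N (left out, the last holds). Time passes only in rows, so rows that repeat a pose let the fingers close. It gives the time, the measured TCP pose, the force, the opening and the grip force at its end, in the units of the state.
- status.get_obs(): the state, without advancing time (a new reading comes with each control period).
- grab_frame(name): name is "scene" or "side" or "wrist"; returns (picture, depth): 400x640x3 uint8, blue, green, red; 400x640 float32, m along the optical axis (not along the pixel's ray), 0 where there is no reading.
- camera_params(name): a dict with "intrinsics" (3x3 intrinsics, pixels), "R" (3x3) and "t" (3): a world point X has camera coordinates R X + t. Camera axes: x right, y down, z forward; pixel columns grow to the right and rows downward; lengths in m; the calibration is good to about 2 mm. A picture is of the moment at which its call begins: read the wrist's pose just before it. camera_params takes no time and is no camera call; for the wrist camera it gives the pose at the moment of the call.
- workorder.hand_in(): hands the job in; it is judged then, once.
The state is a dict: "time_s": time; "joints": joint angles; "dq": joint speeds; "joint_efforts": joint torques, N m; "eef_pos": TCP position; "ee_rot": TCP orientation; "contact_force": force on the tool from outside, world axes, zero at the start; "ft_torque": the same for the moment, N m; "width": finger opening in m; "grasp_force": force on a finger pad.
Only numpy, scipy, OpenCV 4.12 (cv2) and the standard library are available. Lean on these libraries where they do the work, as an engineer would, in place of code of your own. Each camera call takes 0.05 s, during which the arm holds its last target. There are 200 camera calls.

TASK

Weigh the dried amber-coated glass plate: the three plates lie too close together to get hold of one, so, keeping it flat, slide the amber one over the hotplate's front edge (the side with the knob and display, towards the robot) until about a third of it overhangs, take it by the overhanging end and lift it clear. Lay it flat and centred on the balance's round pan, setting it down gently, and leave it there. The other two plates must stay lying where they are, and nothing else on the bench may be knocked about.

Things in the scene. Friction and masses are not known exactly. Their poses are not given: they have to be found in the camera images.
- plate_amber: The plate to weigh: pale-green glass, 140 x 60 x 5 mm, about 105 g, amber (orange-yellow) coating on the middle of its top. Origin: centre of its underside; x axis along the 140 mm length, +x away from the hotplate's front, z up. Lies flat, wholly behind the front edge, in one of three places side by side, about 8 mm apart (which one varies). Slides easily (friction about 0.6).
- plate_white: Same glass plate, 140 x 60 x 5 mm, with a white coating; leave it. Origin and axes as for the amber one.
- plate_brown: Same glass plate, 140 x 60 x 5 mm, with a dark brown coating; leave it. Origin and axes as for the amber one.
- dryer: Cold drying hotplate, fixed: flat black rimless metal top 230 (x) x 250 (y) x 10 mm on a white housing; top face 60 mm above the bench. Origin: centre of its footprint at bench height. -x is the front (knob, display), towards the robot; front edge 115 mm from the origin, housing and knob under it set back 9 mm or more. At least 45 mm of top is free behind the glass plates' far ends.
- balance: Precision balance, fixed, white housing 245 (x) x 170 (y) mm, display and keys at its -x end towards the robot. Origin: centre of its footprint at bench height. Housing 57 mm high around the pan (150 x 160 mm, centred 42 mm along +x), below 55 mm at the display. Stands left or right of the hotplate (varies).
- pan_center (a point): Centre of the top face of the balance's round steel pan: pan 90 mm across, 3 mm thick, its top 75 mm above the bench, 18 mm above the housing, carried on a short stem; rigid. The glass plate is longer than the pan and overhangs it at both ends.
- ph_meter: Hand-held pH meter lying on the bench on the side of the hotplate opposite the balance, 190 x 85 x 32 mm, black and white with green rim. Origin: centre of its underside. Leave alone.
- beaker: Empty glass beaker, 84 mm across, 115 mm high, on the bench beyond the hotplate. Origin: centre of its underside. Leave alone.
- carton: Small yellow and white carton, 45 x 120 x 30 mm, on the bench beyond the hotplate. Origin: centre of its underside. Leave alone.
Not all that is in view belongs to the job. What is shaped like the plate_amber but blue or purple is not meant.

How it is judged (in metres and radians):
On the way, in this order (a step that is already met when the one before it is completed fails the run):
1. the amber plate lies flat on the hotplate with more than 30 mm of it over the front edge (x of plate_amber in the frame of dryer below -0.075 m and height (world z) of plate_amber between 0.057 and 0.063 m and angle between plate_amber's own z axis and vertical below 0.06 rad and contact force between plate_amber and dryer above 0.1 N), for 0.2 s.
2. the amber plate is held in the fingers, lifted clear of the hotplate (height (world z) of plate_amber above 0.085 m and contact force between the fingers and plate_amber above 0.5 N and contact force between plate_amber and dryer below 0.01 N), for 0.2 s.
At the end, for the whole second after the job is handed in: The amber plate rests flat (within 0.06 rad) and still on the balance pan, its centre within 20 mm of the pan's centre, released; the white and brown plates are within 12 mm of where they started, on the hotplate (horizontal distance between plate_amber and pan_center below 0.02 m and height (world z) of plate_amber between 0.071 and 0.079 m and angle between plate_amber's own z axis and vertical below 0.06 rad and linear speed of plate_amber below 0.02 m/s and contact force between plate_amber and balance above 0.2 N and distance of each of plate_white, plate_brown from where it was at the start of the episode below 0.012 m); the robot touches nothing.
It fails at once if the white or brown plate is shifted by more than 12 mm (distance of any of plate_white, plate_brown from where it was at the start of the episode above 0.012 m).
It fails at once if the amber plate falls off the hotplate or the balance, below the hotplate's top (height (world z) of plate_amber below 0.045 m).
It fails at once if the amber plate is let go in the air, more than 15 mm above the pan (height (world z) of plate_amber above 0.09 m and contact force between the fingers and plate_amber below 0.01 N).
It fails at once if the balance is pressed with more than 40 N, by the plate or by the fingers (contact force between any of plate_amber, the fingers and balance above 40 N).
It fails at once if the pH meter, beaker or carton is pushed by more than 30 mm (distance of any of ph_meter, beaker, carton from where it was at the start of the episode above 0.03 m).
It also fails if it takes over 64 s, if anything falls off the work surface, if the arm or the gripper's body presses on something with over 40 N, if the wrist force passes 120 N, or if a joint passes its speed limit or range.

## Working session

There is one attempt and no reset: what is moved stays moved. The work goes in short steps, Python scripts to look and compute and a tool call to move; the robot and the scene stay as the last step left them, time stands still between calls to the robot, and variables do not carry over. Pictures are saved under pics/ and viewed, at most 14 in all, crops included, and the job is handed in when it is done.

Besides the shell and the picture viewer there is one more tool, called after "Request:" by a JSON object that holds its "method" and its "body", one argument or row to a line. send_rows: Moves the arm, as the interface text tells. Its arguments: {"type":"object","properties":{"deltas":{"type":"array"},"squeeze":{"type":"number"}},"required":["deltas"]}

```bash
ls; mkdir -p pics; python3 - <<'E'
from plant import status, grab_frame, camera_params, env
import cv2,numpy as np
print(env.tip_reach)
o=status.get_obs();print(o)
for n in("scene","side"):
    p,d=grab_frame(n);cv2.imwrite(f"pics/{n}0.png",p);np.save(f"pics/{n}0.npy",d);c=camera_params(n);print(n,c)
E
```

```text
pics
0.019
{'time_s': 0.0, 'joints': array([-77.99053927,  29.90944578,  -2.08070064,  91.67288984,
         1.21556526,  58.50482046,  -6.46272579]), 'dq': array([ 0.02959175, -0.02640805,  0.02492614,  0.04324803,  0.0007643 ,
       -0.00547749, -0.00971274]), 'joint_efforts': array([ 5.29099256e-03, -9.27113056e+01,  1.98316634e+00, -3.69914997e+01,
        1.82186515e-02,  8.58931598e-03, -1.03641203e-04]), 'eef_pos': array([0.17256344, 0.60038099, 0.24972829]), 'ee_rot': array([[-9.61107048e-01,  2.76176021e-01, -2.15947229e-04],
       [ 2.76176087e-01,  9.61106407e-01, -1.11507176e-03],
       [-1.00407818e-04, -1.13134279e-03, -9.99999355e-01]]), 'contact_force': array([-0.27124977,  0.69962535, -0.02560437]), 'ft_torque': array([-0.05781921, -0.03646328,  0.00968202]), 'grasp_force': 0.0, 'width': 0.08521283797759269}
scene {'intrinsics': array([[421.2078766 ,   0.        , 320.65110865],
       [  0.        , 421.2078766 , 198.18624349],
       [  0.        ,   0.        ,   1.        ]]), 'R': array([[-0.7038509 ,  0.71028824, -0.00919417],
       [ 0.54624286,  0.53292735, -0.64622533],
       [-0.45410643, -0.45986853, -0.76309127]]), 't': array([ 0.37500313, -0.24221985,  1.54716992])}
side {'intrinsics': array([[390.91614166,   0.        , 321.22948532],
       [  0.        , 390.91614166, 201.61386717],
       [  0.        ,   0.        ,   1.        ]]), 'R': array([[ 0.94238046, -0.33397176, -0.01954304],
       [-0.25083013, -0.66670674, -0.70184497],
       [ 0.22136693,  0.66630697, -0.71206159]]), 't': array([-0.47811311,  0.19675545,  0.81438214])}
```

View pics/scene0.png

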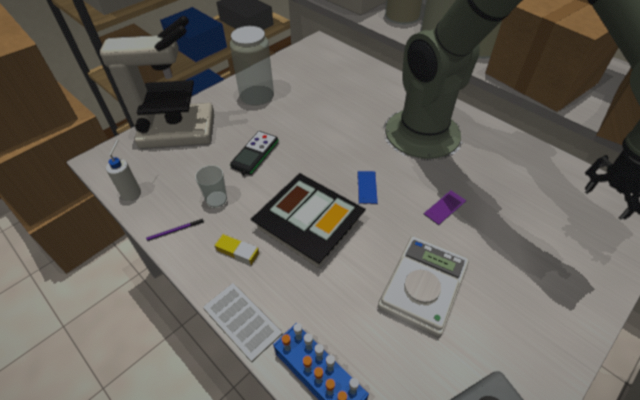

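View pics/side0.png

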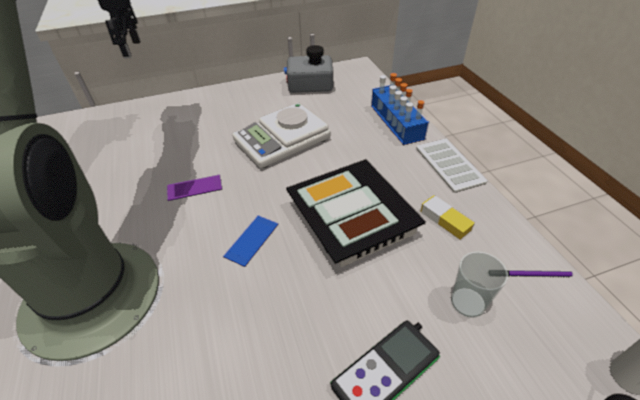

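The scene view (first image) shows the hotplate near (308,217), with brown (293,199), white (313,209) and amber (333,218) plates. The balance pan is at (422,286). The side view (second image) shows amber at (331,187), white at (348,205), brown at (363,225) and the pan at (292,117). Candidates for the plate: amber (333,218), blue (368,187) and purple (445,207), with the last two lying on the bench. Only the amber one is on the hotplate with an orange-yellow coating, so it is the target. I'll confirm it in enlarged crops.

```bash
python3 - <<'E'
import cv2
a=cv2.imread("pics/scene0.png")[165:345,245:485];cv2.imwrite("pics/sc.png",cv2.resize(a,None,fx=3.33,fy=3.33,interpolation=cv2.INTER_CUBIC))
a=cv2.imread("pics/side0.png")[90:270,220:440];cv2.imwrite("pics/si.png",cv2.resize(a,None,fx=3.33,fy=3.33,interpolation=cv2.INTER_CUBIC))
E
```

```text
(no output)
```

View pics/sc.png

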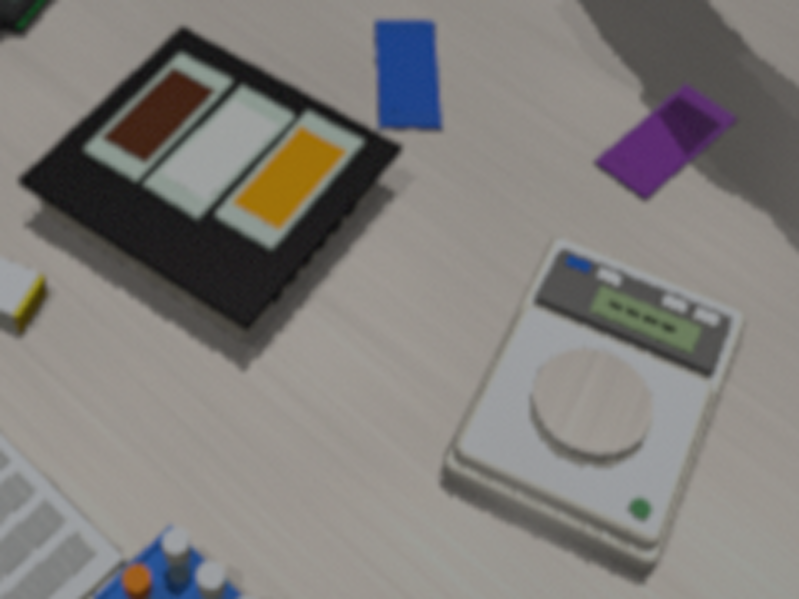

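View pics/si.png

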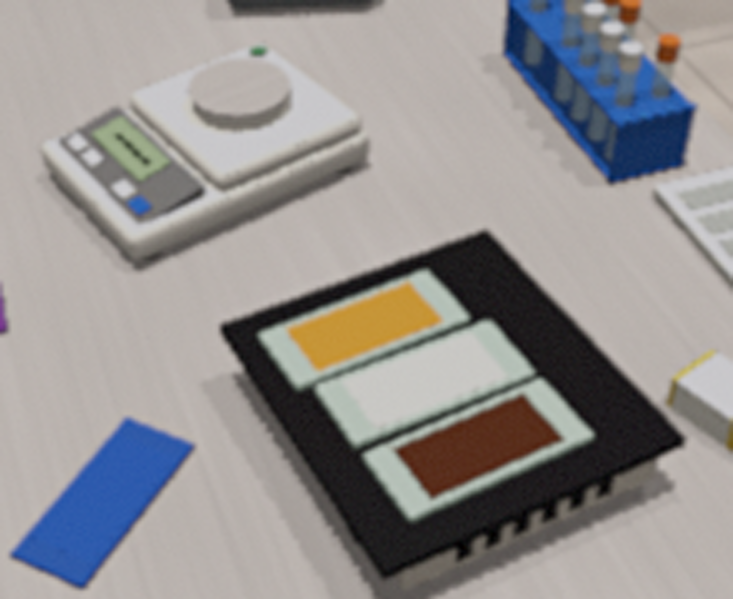

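The crops confirm it: amber lies in the +y slot. Its corners in the scene crop are (365,141), (308,110), (215,213) and (272,250). In the side crop they are (258,337), (302,389), (470,318) and (428,268). Next I triangulate these.

```bash
cat > h.py <<'E'
import numpy as np,cv2
from plant import camera_params
def P(c): return c["intrinsics"]@np.c_[c["R"],c["t"]]
def tri(a,b,ca,cb):
    X=cv2.triangulatePoints(P(ca),P(cb),np.array(a,float).T,np.array(b,float).T);return (X[:3]/X[3]).T
def plane(uv,c,z):
    r=(np.linalg.inv(c["intrinsics"])@np.c_[np.array(uv,float),np.ones(len(uv))].T).T@c["R"];o=-c["R"].T@c["t"]
    return o+r*((z-o[2])/r[:,2])[:,None]
E
python3 - <<'E'
from h import *
np.set_printoptions(precision=4,suppress=True)
s=np.array([(365,141),(308,110),(215,213),(272,250),(402,149),(183,28),(22,180),(247,327),(592,401),(530,370)])/3.33+[245,165]
t=np.array([(258,337),(302,389),(470,318),(428,268),(221,327),(388,576),(683,438),(487,233),(240,89),(240,89)])/3.33+[220,90]
cs,ct=camera_params("scene"),camera_params("side")
X=tri(s,t,cs,ct);print(X[:9])
for z,i in((.065,slice(0,4)),(.06,slice(4,8)),(.075,slice(8,9))):
    a=plane(s[i],cs,z);b=plane(t[i],ct,z);print(z,a[:,:2],b[:,:2],(a+b).mean(0)/2)
    if a.shape[0]==4:
        m=(a+b)/2; f=(m[2]+m[3]-m[0]-m[1]);print("yaw",np.degrees(np.arctan2(f[1],f[0])))
print(camera_params("wrist"))
E
```

```text
[[ 0.4792  0.0882  0.061 ]
 [ 0.4906  0.0278  0.0625]
 [ 0.6282  0.0507  0.0632]
 [ 0.6212  0.112   0.0633]
 [ 0.4586  0.1145  0.0543]
 [ 0.4928 -0.1335  0.0534]
 [ 0.7174 -0.0995  0.0556]
 [ 0.6845  0.145   0.0536]
 [ 0.5545  0.3854  0.0702]]
0.065 [[0.4814 0.0904]
 [0.4904 0.0298]
 [0.6287 0.0518]
 [0.6221 0.1128]] [[0.4785 0.0838]
 [0.4916 0.0239]
 [0.6277 0.0486]
 [0.6203 0.1102]] [0.5551 0.0689 0.065 ]
yaw 9.736648271698842
0.06 [[ 0.4622  0.1173]
 [ 0.4958 -0.1283]
 [ 0.7189 -0.0962]
 [ 0.6869  0.148 ]] [[ 0.4576  0.1085]
 [ 0.4921 -0.1387]
 [ 0.715  -0.1029]
 [ 0.6813  0.1377]] [0.5887 0.0057 0.06  ]
yaw 8.136198742512002
0.075 [[0.5568 0.3864]] [[0.553  0.3778]] [0.5549 0.3821 0.075 ]
{'intrinsics': array([[355.2916,   0.    , 324.268 ],
       [  0.    , 355.2916, 200.4974],
       [  0.    ,   0.    ,   1.    ]]), 'R': array([[ 0.2754,  0.9613, -0.0007],
       [ 0.9116, -0.2609,  0.3177],
       [ 0.3053, -0.0881, -0.9482]]), 't': array([-0.6241, -0.0421,  0.3796])}
```

Request:
{"method": "send_rows", "body": {
  "deltas": [
    {"x": -0.9, "y": -0.63, "rz": -0.6, "claw": 20},
    {"x": -1.8, "y": -1.26, "rz": -1.2, "claw": 20},
    {"x": -2.7, "y": -1.89, "rz": -1.8, "claw": 20},
    {"x": -3.6, "y": -2.52, "rz": -2.4, "claw": 20},
    {"x": -4.5, "y": -3.15, "rz": -3.0, "claw": 20}
  ]
}}

```text
validation failed for argument at $.de...
```

Request:
{"method": "send_rows", "body": {
  "deltas": [
    {"rx": 0.0, "ry": 0.0, "rz": -0.6, "x": -0.9, "y": -0.63, "z": 0.0, "claw": 20},
    {"rx": 0.0, "ry": 0.0, "rz": -1.2, "x": -1.8, "y": -1.26, "z": 0.0, "claw": 20},
    {"rx": 0.0, "ry": 0.0, "rz": -1.8, "x": -2.7, "y": -1.89, "z": 0.0, "claw": 20},
    {"rx": 0.0, "ry": 0.0, "rz": -2.4, "x": -3.6, "y": -2.52, "z": 0.0, "claw": 20},
    {"rx": 0.0, "ry": 0.0, "rz": -3.0, "x": -4.5, "y": -3.15, "z": 0.0, "claw": 20}
  ]
}}

```text
time_s: 0.72
eef_pos: [0.3462, 0.3856, 0.2502]
ee_rot: [[-0.99, -0.141, -0.0], [-0.141, 0.99, -0.0], [0.0, -0.0, -1.0]]
contact_force: [0.3, 1.0, 0.6]
width: 0.0198
grasp_force: 0.0
```

Request:
{"method": "send_rows", "body": {
  "deltas": [
    {"rx": 0.0, "ry": 0.0, "rz": 0.0, "x": -0.55, "y": -1.0, "z": 0.0, "claw": 20},
    {"rx": 0.0, "ry": 0.0, "rz": 0.0, "x": -1.1, "y": -2.0, "z": 0.0, "claw": 20},
    {"rx": 0.0, "ry": 0.0, "rz": 0.0, "x": -1.65, "y": -3.0, "z": 0.0, "claw": 20},
    {"rx": 0.0, "ry": 0.0, "rz": 0.0, "x": -2.2, "y": -4.0, "z": 0.0, "claw": 20},
    {"rx": 0.0, "ry": 0.0, "rz": 0.0, "x": -2.75, "y": -5.0, "z": 0.0, "claw": 20}
  ]
}}

```text
time_s: 1.35
eef_pos: [0.517, 0.157, 0.2503]
ee_rot: [[-0.99, -0.139, -0.0], [-0.139, 0.99, -0.0], [0.0, 0.0, -1.0]]
contact_force: [0.8, 0.9, -0.1]
width: 0.0199
grasp_force: 0.0
```

Request:
{"method": "send_rows", "body": {
  "deltas": [
    {"rx": 0.0, "ry": 0.0, "rz": 0.0, "x": -0.45, "y": -1.0, "z": 0.0, "claw": 20},
    {"rx": 0.0, "ry": 0.0, "rz": 0.0, "x": -0.9, "y": -2.0, "z": 0.0, "claw": 20},
    {"rx": 0.0, "ry": 0.0, "rz": 0.0, "x": -0.9, "y": -2.0, "z": 0.0, "claw": 20},
    {"rx": 0.0, "ry": 0.0, "rz": 0.0, "x": -0.9, "y": -2.0, "z": 0.0, "claw": 20}
  ]
}}

```text
time_s: 1.85
eef_pos: [0.5743, 0.0662, 0.25]
ee_rot: [[-0.99, -0.139, -0.001], [-0.139, 0.99, 0.0], [0.001, 0.0, -1.0]]
contact_force: [-0.9, 0.6, -0.5]
width: 0.0199
grasp_force: 0.0
```

```bash
python3 - <<'E'
from h import *
from plant import *
c=camera_params("wrist");np.savez("pics/w1.npz",**c)
p,d=grab_frame("wrist");np.save("pics/w1d.npy",d);print(status.get_obs()["eef_pos"])
cv2.imwrite("pics/w1.png",cv2.resize(p,(800,500)))
E
```

```text
[0.57413568 0.06680402 0.25010138]
```

View pics/w1.png

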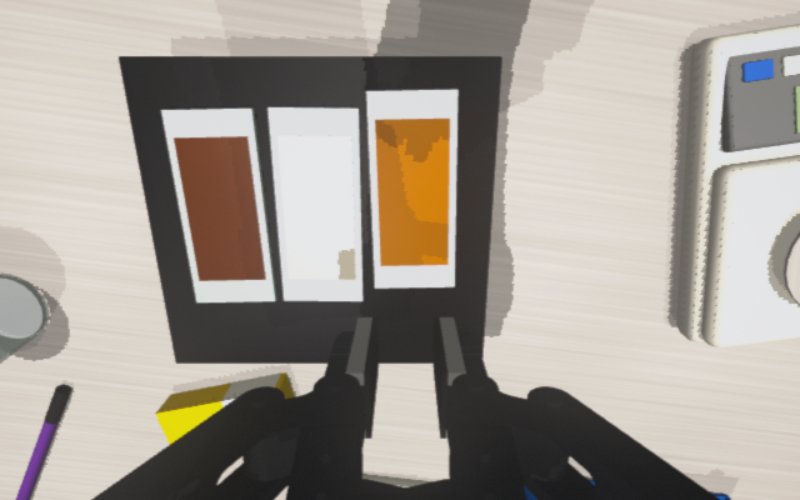

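The wrist view has the front at the top. Amber corners are (367,90), (457,89), (455,288) and (374,289). The hotplate's front edge runs (120,57)–(501,57) and its rear edge is at row 362. The pan starts at (785,265).

```bash
python3 - <<'E'
from h import *
np.set_printoptions(precision=4,suppress=True)
c=dict(np.load("pics/w1.npz"))
a=plane(np.array([(367,90),(457,89),(455,288),(374,289)])/1.25,c,.065)
b=plane(np.array([(120,57),(501,57),(484,362),(177,362)])/1.25,c,.06)
w=plane(np.array([(268,107),(359,108),(363,300),(283,300)])/1.25,c,.065)
for q in(a,w,b):
    f=q[2]+q[3]-q[0]-q[1];print(q[:,:2],q.mean(0),np.degrees(np.arctan2(f[1],f[0])),np.linalg.norm(f)/2)
d=np.load("pics/w1d.npy")
for u,v in((330,150),(250,150),(340,252),(160,270)):
    K=c["intrinsics"];z=d[v,u];p=np.array([(u-K[0,2])/K[0,0],(v-K[1,2])/K[1,1],1])*z
    print(c["R"].T@(p-c["t"]))
E
```

```text
[[0.4898 0.0286]
 [0.481  0.0866]
 [0.6199 0.1099]
 [0.6292 0.0496]] [0.555  0.0687 0.065 ] 9.051301648364563 0.1409344995795982
[[ 0.5094 -0.0349]
 [ 0.5016  0.0246]
 [ 0.6394  0.0424]
 [ 0.6478 -0.0177]] [0.5746 0.0036 0.065 ] 7.224531346946142 0.1392118806923059
[[ 0.492  -0.1327]
 [ 0.4576  0.112 ]
 [ 0.6829  0.1455]
 [ 0.7175 -0.1011]] [0.5875 0.0059 0.06  ] 8.217933529961517 0.22773213094253983
[0.5488 0.0672 0.066 ]
[ 0.5587 -0.0019  0.0652]
[0.6484 0.0918 0.0588]
[ 0.6921 -0.0824  0.0603]
```

Request:
{"method": "send_rows", "body": {
  "deltas": [
    {"rx": 0.0, "ry": 0.0, "rz": 0.0, "x": -0.72, "y": 0.05, "z": 0.0, "claw": 20},
    {"rx": 0.0, "ry": 0.0, "rz": 0.0, "x": -1.43, "y": 0.1, "z": 0.8, "claw": 20},
    {"rx": 0.0, "ry": 0.0, "rz": 0.0, "x": -1.43, "y": 0.1, "z": 1.7, "claw": 20},
    {"rx": 0.0, "ry": 0.0, "rz": 0.0, "x": -1.43, "y": 0.1, "z": 2.6, "claw": 20},
    {"rx": 0.0, "ry": 0.0, "rz": 0.0, "x": -1.43, "y": 0.1, "z": 3.1, "claw": 20}
  ]
}}

```text
time_s: 2.52
eef_pos: [0.6433, 0.0823, 0.093]
ee_rot: [[-0.99, -0.141, -0.003], [-0.141, 0.99, 0.0], [0.003, 0.0, -1.0]]
contact_force: [0.2, -0.9, 0.0]
width: 0.0199
grasp_force: 0.0
```

Request:
{"method": "send_rows", "body": {
  "deltas": [
    {"rx": 0.0, "ry": 0.0, "rz": 0.0, "x": 0.0, "y": 0.0, "z": 0.1, "claw": 20},
    {"rx": 0.0, "ry": 0.0, "rz": 0.0, "x": 0.0, "y": 0.0, "z": 0.2, "claw": 20},
    {"rx": 0.0, "ry": 0.0, "rz": 0.0, "x": 0.0, "y": 0.0, "z": 0.2, "claw": 20}
  ]
}}

```text
time_s: 2.9
eef_pos: [0.645, 0.0811, 0.0861]
ee_rot: [[-0.99, -0.139, 0.001], [-0.139, 0.99, 0.0], [-0.001, 0.0, -1.0]]
contact_force: [-0.4, -0.1, 0.1]
width: 0.0203
grasp_force: 0.0
```

```bash
python3 - <<'E'
from h import *
from plant import *
c=camera_params("wrist");np.savez("pics/w2.npz",**c)
p,d=grab_frame("wrist");np.save("pics/w2d.npy",d);print(status.get_obs()["eef_pos"])
cv2.imwrite("pics/w2.png",cv2.resize(p,(800,500)))
E
```

```text
[0.64514164 0.0809685  0.0862673 ]
```

View pics/w2.png

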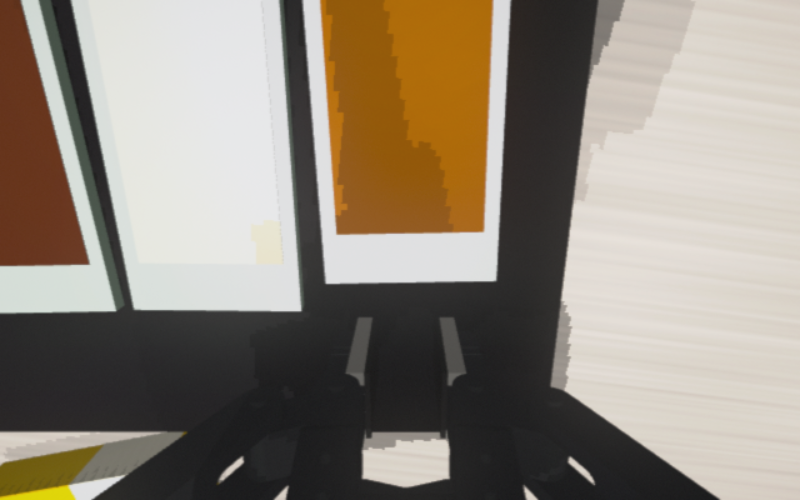

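The rear edge of the amber plate is at row 283 (columns 327–497). The fingers are behind it at row 318 and centred within about 1 mm. Next I feel for the hotplate's top.

Request:
{"method": "send_rows", "body": {
  "deltas": [
    {"rx": 0.0, "ry": 0.0, "rz": 0.0, "x": 0.0, "y": 0.0, "z": 0.04, "claw": 20},
    {"rx": 0.0, "ry": 0.0, "rz": 0.0, "x": 0.0, "y": 0.0, "z": 0.06, "claw": 20},
    {"rx": 0.0, "ry": 0.0, "rz": 0.0, "x": 0.0, "y": 0.0, "z": 0.08, "claw": 20},
    {"rx": 0.0, "ry": 0.0, "rz": 0.0, "x": 0.0, "y": 0.0, "z": 0.08, "claw": 20}
  ]
}}

```text
time_s: 3.45
eef_pos: [0.6447, 0.0806, 0.0812]
ee_rot: [[-0.99, -0.139, -0.0], [-0.139, 0.99, -0.0], [0.0, -0.0, -1.0]]
contact_force: [0.2, 0.4, 0.2]
width: 0.0199
grasp_force: 0.0
```

Request:
{"method": "send_rows", "body": {
  "deltas": [
    {"rx": 0.0, "ry": 0.0, "rz": 0.0, "x": 0.0, "y": 0.0, "z": 0.02, "claw": 20},
    {"rx": 0.0, "ry": 0.0, "rz": 0.0, "x": 0.0, "y": 0.0, "z": 0.02, "claw": 20},
    {"rx": 0.0, "ry": 0.0, "rz": 0.0, "x": 0.0, "y": 0.0, "z": 0.02, "claw": 20}
  ]
}}

```text
time_s: 3.82
eef_pos: [0.6447, 0.0807, 0.0803]
ee_rot: [[-0.99, -0.139, -0.0], [-0.139, 0.99, -0.0], [0.0, -0.0, -1.0]]
contact_force: [-0.5, 0.7, -0.5]
width: 0.02
grasp_force: 0.0
```

Request:
{"method": "send_rows", "body": {
  "deltas": [
    {"rx": 0.0, "ry": 0.0, "rz": 0.0, "x": 0.0, "y": 0.0, "z": 0.02, "claw": 20},
    {"rx": 0.0, "ry": 0.0, "rz": 0.0, "x": 0.0, "y": 0.0, "z": 0.02, "claw": 20},
    {"rx": 0.0, "ry": 0.0, "rz": 0.0, "x": 0.0, "y": 0.0, "z": 0.02, "claw": 20}
  ]
}}

```text
time_s: 4.2
eef_pos: [0.6447, 0.0807, 0.0793]
ee_rot: [[-0.99, -0.139, 0.0], [-0.139, 0.99, 0.0], [-0.0, 0.0, -1.0]]
contact_force: [1.0, 0.1, 1.0]
width: 0.02
grasp_force: 0.2
```

Request:
{"method": "send_rows", "body": {
  "deltas": [
    {"rx": 0.0, "ry": 0.0, "rz": 0.0, "x": 0.0, "y": 0.0, "z": 0.02, "claw": 20},
    {"rx": 0.0, "ry": 0.0, "rz": 0.0, "x": 0.0, "y": 0.0, "z": 0.02, "claw": 20},
    {"rx": 0.0, "ry": 0.0, "rz": 0.0, "x": 0.0, "y": 0.0, "z": 0.02, "claw": 20}
  ]
}}

```text
time_s: 4.58
eef_pos: [0.6448, 0.0807, 0.0792]
ee_rot: [[-0.99, -0.138, 0.0], [-0.138, 0.99, 0.0], [-0.0, 0.0, -1.0]]
contact_force: [-6.4, -0.6, 16.2]
width: 0.0199
grasp_force: 7.9
```

Request:
{"method": "send_rows", "body": {
  "deltas": [
    {"rx": 0.0, "ry": 0.0, "rz": 0.0, "x": 0.0, "y": 0.0, "z": -0.05, "claw": 20},
    {"rx": 0.0, "ry": 0.0, "rz": 0.0, "x": 0.1, "y": 0.0, "z": -0.05, "claw": 20},
    {"rx": 0.0, "ry": 0.0, "rz": 0.0, "x": 0.2, "y": 0.0, "z": -0.05, "claw": 20},
    {"rx": 0.0, "ry": 0.0, "rz": 0.0, "x": 0.3, "y": 0.0, "z": -0.05, "claw": 20},
    {"rx": 0.0, "ry": 0.0, "rz": 0.0, "x": 0.4, "y": 0.0, "z": -0.05, "claw": 20}
  ]
}}

```text
time_s: 5.2
eef_pos: [0.6245, 0.0779, 0.0808]
ee_rot: [[-0.99, -0.139, -0.0], [-0.139, 0.99, -0.0], [0.0, -0.0, -1.0]]
contact_force: [0.2, 0.6, -0.5]
width: 0.0198
grasp_force: 0.2
```

```bash
python3 - <<'E'
from h import *
from plant import *
p,d=grab_frame("wrist");o=status.get_obs();print(o["eef_pos"],o["contact_force"])
cv2.imwrite("pics/w3.png",cv2.resize(p,(800,500)))
E
```

```text
[0.62400844 0.07775405 0.08072778] [-0.03677951  1.21291297  0.43674182]
```

View pics/w3.png

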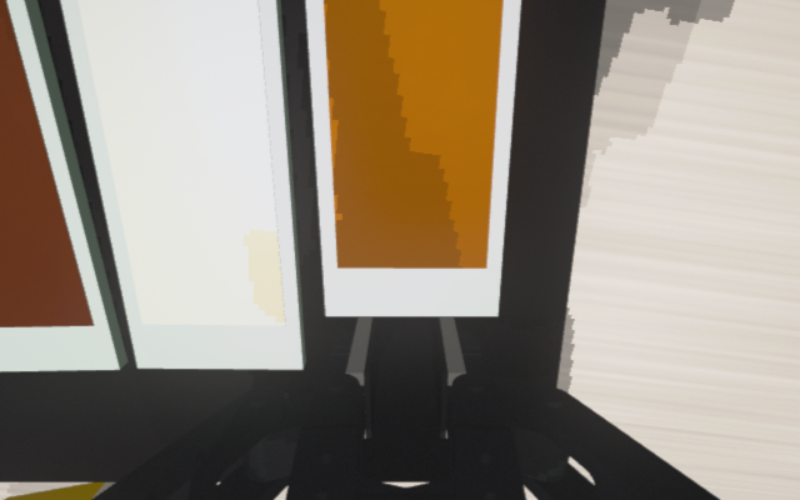

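Rear edge is at row 317 and touches the fingertips, and the plate slides squarely. White stays put. I continue 57 mm.

Request:
{"method": "send_rows", "body": {
  "deltas": [
    {"rx": 0.0, "ry": 0.0, "rz": 0.0, "x": 0.12, "y": 0.0, "z": 0.0, "claw": 20},
    {"rx": 0.0, "ry": 0.0, "rz": 0.0, "x": 0.24, "y": 0.0, "z": 0.0, "claw": 20},
    {"rx": 0.0, "ry": 0.0, "rz": 0.0, "x": 0.36, "y": 0.0, "z": 0.0, "claw": 20},
    {"rx": 0.0, "ry": 0.0, "rz": 0.0, "x": 0.48, "y": 0.0, "z": 0.0, "claw": 20},
    {"rx": 0.0, "ry": 0.0, "rz": 0.0, "x": 0.6, "y": 0.0, "z": 0.0, "claw": 20}
  ]
}}

```text
time_s: 5.88
eef_pos: [0.5948, 0.0737, 0.0808]
ee_rot: [[-0.99, -0.139, 0.0], [-0.139, 0.99, -0.0], [-0.0, -0.0, -1.0]]
contact_force: [1.1, 0.6, -0.1]
width: 0.0201
grasp_force: 0.3
```

Request:
{"method": "send_rows", "body": {
  "deltas": [
    {"rx": 0.0, "ry": 0.0, "rz": 0.0, "x": 0.12, "y": 0.0, "z": 0.0, "claw": 20},
    {"rx": 0.0, "ry": 0.0, "rz": 0.0, "x": 0.24, "y": 0.0, "z": 0.0, "claw": 20},
    {"rx": 0.0, "ry": 0.0, "rz": 0.0, "x": 0.36, "y": 0.0, "z": 0.0, "claw": 20},
    {"rx": 0.0, "ry": 0.0, "rz": 0.0, "x": 0.46, "y": 0.0, "z": 0.0, "claw": 20},
    {"rx": 0.0, "ry": 0.0, "rz": 0.0, "x": 0.54, "y": 0.0, "z": 0.0, "claw": 20}
  ]
}}

```text
time_s: 6.5
eef_pos: [0.5682, 0.07, 0.0808]
ee_rot: [[-0.99, -0.139, 0.0], [-0.139, 0.99, -0.0], [-0.0, -0.0, -1.0]]
contact_force: [0.3, -0.2, -0.1]
width: 0.0202
grasp_force: 0.2
```

Request:
{"method": "send_rows", "body": {
  "deltas": [
    {"rx": 0.0, "ry": 0.0, "rz": 0.0, "x": 0.0, "y": 0.0, "z": 0.0, "claw": 20},
    {"rx": 0.0, "ry": 0.0, "rz": 0.0, "x": -0.1, "y": 0.0, "z": 0.0, "claw": 20},
    {"rx": 0.0, "ry": 0.0, "rz": 0.0, "x": -0.2, "y": 0.0, "z": -0.5, "claw": 20},
    {"rx": 0.0, "ry": 0.0, "rz": 0.0, "x": -0.2, "y": 0.0, "z": -1.5, "claw": 20},
    {"rx": 0.0, "ry": 0.0, "rz": 0.0, "x": 0.3, "y": 0.0, "z": -2.5, "claw": 85}
  ]
}}

```text
time_s: 7.12
eef_pos: [0.5544, 0.0681, 0.207]
ee_rot: [[-0.99, -0.139, 0.0], [-0.139, 0.99, 0.0], [-0.0, -0.0, -1.0]]
contact_force: [-0.5, -0.3, 0.8]
width: 0.0372
grasp_force: 0.0
```

Request:
{"method": "send_rows", "body": {
  "deltas": [
    {"rx": 0.0, "ry": 0.0, "rz": 0.0, "x": 0.9, "y": 0.0, "z": 0.0, "claw": 85},
    {"rx": 0.0, "ry": 0.0, "rz": 0.0, "x": 0.9, "y": 0.0, "z": 0.0, "claw": 85},
    {"rx": 0.0, "ry": 0.0, "rz": 0.0, "x": 0.9, "y": 0.0, "z": 0.0, "claw": 85}
  ]
}}

```text
time_s: 7.5
eef_pos: [0.5098, 0.0619, 0.2061]
ee_rot: [[-0.99, -0.139, 0.001], [-0.139, 0.99, 0.0], [-0.001, 0.0, -1.0]]
contact_force: [0.7, 0.2, -0.5]
width: 0.0849
grasp_force: 0.0
```

```bash
python3 - <<'E'
from h import *
from plant import *
c=camera_params("wrist");np.savez("pics/w4.npz",**c)
p,d=grab_frame("wrist");np.save("pics/w4d.npy",d);o=status.get_obs();print(o["eef_pos"],o["ee_rot"],o["time_s"])
cv2.imwrite("pics/w4.png",cv2.resize(p,(800,500)))
E
```

```text
[0.50992835 0.06193447 0.20577895] [[-9.90334591e-01 -1.38698108e-01  4.81431661e-04]
 [-1.38698076e-01  9.90334708e-01  1.00545661e-04]
 [-4.90723977e-04  3.28002007e-05 -9.99999879e-01]] 7.55
```

View pics/w4.png

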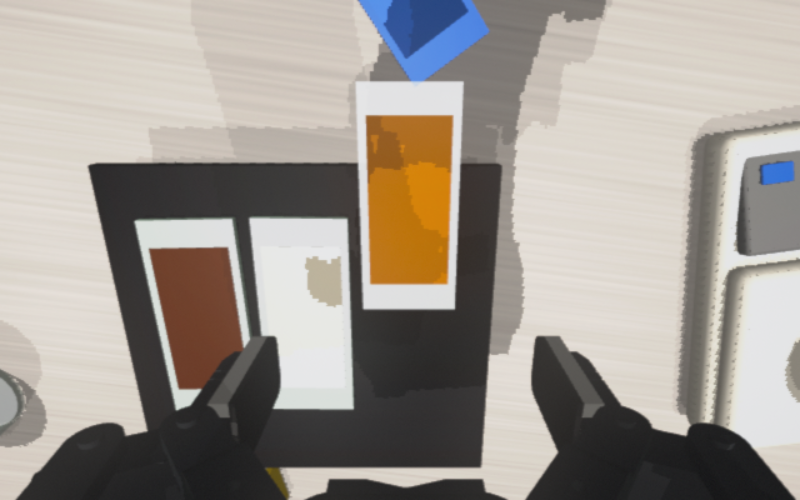

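Amber now overhangs the front. Its corners are (356,81), (464,82), (456,309) and (363,309), and the hotplate front edge is at row 164. The other two plates look unmoved.

```bash
python3 - <<'E'
from h import *
np.set_printoptions(precision=4,suppress=True)
c=dict(np.load("pics/w4.npz"))
a=plane(np.array([(356,81),(464,82),(456,309),(363,309)])/1.25,c,.065)
b=plane(np.array([(90,164),(501,164)])/1.25,c,.06)
f=a[2]+a[3]-a[0]-a[1];f=f/np.linalg.norm(f);print(a[:,:2],a.mean(0),np.degrees(np.arctan2(f[1],f[0])),b)
u=np.array([.9903,.1387,0]);print("overhang",(b.mean(0)-a[:2].mean(0))@u)
g=a.mean(0)-u*.059; o=np.array([.5099,.0619,.2058]);R=np.array([[-.9903,-.1387,0],[-.1387,.9903,0],[0,0,-1]])
g[2]=.067;print(g,R.T@(g-o)/.05)
d=np.load("pics/w4d.npy");print(d[190//1,325])
K=c["intrinsics"]
for u_,v in((328,75),(328,120),(328,240),(640*650//800,200)):
    z=d[v,u_];p=np.array([(u_-K[0,2])/K[0,0],(v-K[1,2])/K[1,1],1])*z
    print(c["R"].T@(p-c["t"]))
E
```

```text
[[0.4223 0.0214]
 [0.4145 0.0809]
 [0.5524 0.101 ]
 [0.5609 0.0405]] [0.4875 0.0609 0.065 ] 8.0721615010687 [[ 0.4908 -0.1323  0.06  ]
 [ 0.4564  0.1118  0.06  ]]
overhang 0.046140048315207204
[0.4291 0.0528 0.067 ] [1.6257 0.0431 2.776 ]
0.27581125
[0.4247 0.052  0.0646]
[0.4554 0.0565 0.0646]
[0.5504 0.0702 0.0647]
[ 0.5115  0.2548 -0.    ]
```

Request:
{"method": "send_rows", "body": {
  "deltas": [
    {"rx": 0.0, "ry": 0.0, "rz": 0.0, "x": 0.8, "y": 0.02, "z": 0.0, "claw": 85},
    {"rx": 0.0, "ry": 0.0, "rz": 0.0, "x": 1.6, "y": 0.04, "z": 0.4, "claw": 85},
    {"rx": 0.0, "ry": 0.0, "rz": 0.0, "x": 1.6, "y": 0.04, "z": 1.2, "claw": 85},
    {"rx": 0.0, "ry": 0.0, "rz": 0.0, "x": 1.6, "y": 0.04, "z": 2.0, "claw": 85},
    {"rx": 0.0, "ry": 0.0, "rz": 0.0, "x": 1.6, "y": 0.04, "z": 2.0, "claw": 85}
  ]
}}

```text
time_s: 8.18
eef_pos: [0.4288, 0.0524, 0.1039]
ee_rot: [[-0.99, -0.139, -0.005], [-0.139, 0.99, -0.001], [0.005, -0.001, -1.0]]
contact_force: [0.4, -0.4, 0.1]
width: 0.0852
grasp_force: 0.0
```

Request:
{"method": "send_rows", "body": {
  "deltas": [
    {"rx": 0.0, "ry": 0.0, "rz": 0.0, "x": 0.0, "y": 0.0, "z": 0.4, "claw": 85},
    {"rx": 0.0, "ry": 0.0, "rz": 0.0, "x": 0.0, "y": 0.0, "z": 0.8, "claw": 85},
    {"rx": 0.0, "ry": 0.0, "rz": 0.0, "x": 0.0, "y": 0.0, "z": 0.8, "claw": 85},
    {"rx": 0.0, "ry": 0.0, "rz": 0.0, "x": 0.0, "y": 0.0, "z": 0.8, "claw": 85}
  ]
}}

```text
time_s: 8.68
eef_pos: [0.4303, 0.0527, 0.067]
ee_rot: [[-0.99, -0.138, 0.001], [-0.138, 0.99, 0.0], [-0.001, 0.0, -1.0]]
contact_force: [0.6, -0.1, -0.8]
width: 0.085
grasp_force: 0.0
```

```bash
python3 - <<'E'
from h import *
from plant import *
p,d=grab_frame("wrist");q,_=grab_frame("side");o=status.get_obs();print(o["eef_pos"],o["contact_force"])
s=cv2.resize(q[100:300,120:440],(800,500))
cv2.imwrite("pics/w5.png",np.vstack([cv2.resize(p,(480,300)),cv2.resize(s,(480,300))]))
E
```

```text
[0.43020574 0.05270625 0.06685784] [-0.21227019  0.23437445 -0.67449195]
```

View pics/w5.png

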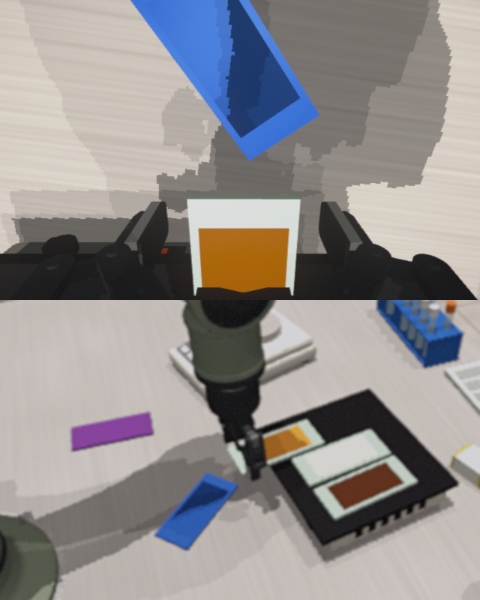

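The fingers straddle the overhanging end (plate columns 188–300, fingers 165 and 320), level with its front edge. Now I close.

Request:
{"method": "send_rows", "body": {
  "deltas": [
    {"rx": 0.0, "ry": 0.0, "rz": 0.0, "x": 0.0, "y": 0.0, "z": 0.03, "claw": 70},
    {"rx": 0.0, "ry": 0.0, "rz": 0.0, "x": 0.0, "y": 0.0, "z": 0.03, "claw": 62},
    {"rx": 0.0, "ry": 0.0, "rz": 0.0, "x": 0.0, "y": 0.0, "z": 0.03, "claw": 50},
    {"rx": 0.0, "ry": 0.0, "rz": 0.0, "x": 0.0, "y": 0.0, "z": 0.03, "claw": 50},
    {"rx": 0.0, "ry": 0.0, "rz": 0.0, "x": 0.0, "y": 0.0, "z": 0.03, "claw": 50}
  ],
  "squeeze": 70
}}

```text
time_s: 9.4
eef_pos: [0.4296, 0.0526, 0.0644]
ee_rot: [[-0.99, -0.139, 0.0], [-0.139, 0.99, -0.0], [-0.0, -0.0, -1.0]]
contact_force: [-0.6, 0.7, 4.4]
width: 0.0576
grasp_force: 73.5
```

Request:
{"method": "send_rows", "body": {
  "deltas": [
    {"rx": 0.0, "ry": 0.0, "rz": 0.0, "x": 0.0, "y": 0.0, "z": 0.0, "claw": 50},
    {"rx": 0.0, "ry": 0.0, "rz": 0.0, "x": 0.0, "y": 0.0, "z": -0.05, "claw": 50},
    {"rx": 0.0, "ry": 0.0, "rz": 0.0, "x": 0.0, "y": 0.0, "z": -0.15, "claw": 50},
    {"rx": 0.0, "ry": 0.0, "rz": 0.0, "x": 0.0, "y": 0.0, "z": -0.3, "claw": 50},
    {"rx": 0.0, "ry": 0.0, "rz": 0.0, "x": 0.0, "y": 0.0, "z": -0.5, "claw": 50}
  ]
}}

```text
time_s: 10.02
eef_pos: [0.4295, 0.0526, 0.0899]
ee_rot: [[-0.99, -0.139, -0.0], [-0.139, 0.99, -0.0], [0.0, -0.0, -1.0]]
contact_force: [0.3, 0.6, -0.7]
width: 0.0575
grasp_force: 74.7
```

Request:
{"method": "send_rows", "body": {
  "deltas": [
    {"rx": 0.0, "ry": 0.0, "rz": 0.0, "x": 0.0, "y": 0.0, "z": -0.3, "claw": 50},
    {"rx": 0.0, "ry": 0.0, "rz": 0.0, "x": 0.0, "y": 0.0, "z": -0.6, "claw": 50},
    {"rx": 0.0, "ry": 0.0, "rz": 0.0, "x": 0.0, "y": 0.0, "z": -0.8, "claw": 50},
    {"rx": 0.0, "ry": 0.0, "rz": 0.0, "x": 0.0, "y": 0.0, "z": -0.8, "claw": 50},
    {"rx": 0.0, "ry": 0.0, "rz": 0.0, "x": 0.0, "y": 0.0, "z": -0.8, "claw": 50}
  ]
}}

```text
time_s: 10.65
eef_pos: [0.4294, 0.0526, 0.1291]
ee_rot: [[-0.99, -0.139, -0.0], [-0.139, 0.99, -0.0], [0.0, -0.0, -1.0]]
contact_force: [0.7, 0.6, 0.0]
width: 0.0577
grasp_force: 74.7
```

```bash
python3 - <<'E'
from h import *
from plant import *
np.set_printoptions(precision=4,suppress=True)
c=camera_params("wrist");p,d=grab_frame("wrist");o=status.get_obs();print(o["eef_pos"],o["contact_force"],o["ee_rot"])
cv2.imwrite("pics/w6.png",p)
# fit plate plane: saturated amber / near-plate depth pixels
h=cv2.cvtColor(p,cv2.COLOR_BGR2HSV);m=(h[...,0]>10)&(h[...,0]<28)&(h[...,1]>150)&(d>0)
v,u=np.nonzero(m);K=c["intrinsics"];z=d[v,u]
X=(np.c_[(u-K[0,2])/K[0,0]*z,(v-K[1,2])/K[1,1]*z,z]-c["t"])@c["R"]
k=abs(X[:,2]-np.median(X[:,2]))<.02;X=X[k];A=np.c_[X[:,:2],np.ones(len(X))];s=np.linalg.lstsq(A,X[:,2],rcond=None)[0]
print(len(X),X.min(0),X.max(0),X.mean(0),"slope",s)
E
```

```text
[0.4293 0.0526 0.1289] [ 0.7531 -0.4584 -0.1964] [[-0.9903 -0.1386 -0.0007]
 [-0.1386  0.9903 -0.0002]
 [ 0.0007 -0.0001 -1.    ]]
8772 [0.4325 0.0286 0.1262] [0.4784 0.0826 0.1304] [0.4548 0.0556 0.1285] slope [-0.0085 -0.0013  0.1324]
```

View pics/w6.png

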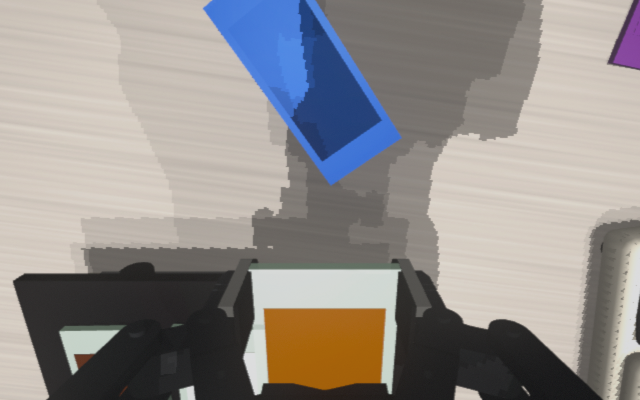

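The plate is held and lifted, and it is level (slope below 0.01). Now to the balance, with one look on the way.

Request:
{"method": "send_rows", "body": {
  "deltas": [
    {"rx": 0.0, "ry": 0.0, "rz": 0.0, "x": 0.0, "y": 0.2, "z": -0.4, "claw": 50},
    {"rx": 0.0, "ry": 0.0, "rz": 0.0, "x": 0.0, "y": 0.7, "z": -0.8, "claw": 50},
    {"rx": 0.0, "ry": 0.0, "rz": 0.0, "x": 0.0, "y": 1.3, "z": -0.8, "claw": 50},
    {"rx": 0.0, "ry": 0.0, "rz": 0.0, "x": 0.0, "y": 1.8, "z": -0.8, "claw": 50},
    {"rx": 0.0, "ry": 0.0, "rz": 0.0, "x": 0.0, "y": 2.0, "z": -0.8, "claw": 50}
  ]
}}

```text
time_s: 11.32
eef_pos: [0.4153, 0.1527, 0.1689]
ee_rot: [[-0.99, -0.14, -0.001], [-0.14, 0.99, -0.0], [0.001, -0.0, -1.0]]
contact_force: [-0.6, -0.5, -0.4]
width: 0.0582
grasp_force: 75.0
```

Request:
{"method": "send_rows", "body": {
  "deltas": [
    {"rx": 0.0, "ry": 0.0, "rz": 0.0, "x": -0.2, "y": 0.3, "z": 0.0, "claw": 50},
    {"rx": 0.0, "ry": 0.0, "rz": 0.0, "x": -0.5, "y": 0.7, "z": 0.0, "claw": 50},
    {"rx": 0.0, "ry": 0.0, "rz": 0.0, "x": -0.8, "y": 1.0, "z": 0.0, "claw": 50},
    {"rx": 0.0, "ry": 0.0, "rz": 0.0, "x": -0.8, "y": 1.0, "z": 0.0, "claw": 50}
  ]
}}

```text
time_s: 11.82
eef_pos: [0.4494, 0.2077, 0.1689]
ee_rot: [[-0.99, -0.139, 0.0], [-0.139, 0.99, 0.0], [-0.0, 0.0, -1.0]]
contact_force: [0.2, -0.8, -0.2]
width: 0.0575
grasp_force: 75.0
```

```bash
python3 - <<'E'
from h import *
from plant import *
np.set_printoptions(precision=4,suppress=True)
c=camera_params("wrist");p,d=grab_frame("wrist");o=status.get_obs();print(o["eef_pos"],o["grasp_force"],o["time_s"])
K=c["intrinsics"];v,u=np.mgrid[0:400,0:640];z=d
X=(np.stack([(u-K[0,2])/K[0,0]*z,(v-K[1,2])/K[1,1]*z,z],-1)-c["t"])@c["R"]
m=(abs(X[...,2]-.075)<.005)&(X[...,1]>.3)&(z>0);q=X[m]
print(len(q),q.min(0),q.max(0),np.median(q[:,2]))
vv,uu=np.nonzero(m);print(uu.min(),uu.max(),vv.min(),vv.max())
n,lab,st,ce=cv2.connectedComponentsWithStats(m.astype(np.uint8))
for i in range(1,n):
    if st[i,4]>200:
        Q=X[lab==i];hull=cv2.minEnclosingCircle(Q[:,:2].astype(np.float32));print(st[i],hull,np.median(Q[:,2]))
# both fixed cameras, depth taken at the start
for s in("scene","side"):
    c=camera_params(s);z=np.load(f"pics/{s}0.npy");K=c["intrinsics"]
    X=(np.stack([(u-K[0,2])/K[0,0]*z,(v-K[1,2])/K[1,1]*z,z],-1)-c["t"])@c["R"]
    Q=X[(z>0)&(np.hypot(X[...,0]-.555,X[...,1]-.382)<.065)&(X[...,2]>.066)&(X[...,2]<.085)]
    print(s,len(Q),cv2.minEnclosingCircle(Q[:,:2].astype(np.float32)),np.median(Q[:,2]),Q[:,:2].mean(0))
E
```

```text
[0.4488 0.2067 0.1689] 75.02999424934387 11.875
2206 [0.5087 0.3613 0.0712] [0.5785 0.4295 0.0764] 0.07456734826297193
519 593 319 396
[ 519  319   75   64 2194] ((0.537175178527832, 0.3952483534812927), 0.040708743035793304) 0.07456638433353464
scene 906 ((0.5566130876541138, 0.38606178760528564), 0.046197567135095596) 0.07503265450473218 [0.5574 0.3858]
side 429 ((0.5566445589065552, 0.3838793933391571), 0.04817414656281471) 0.07562825002308086 [0.5531 0.3826]
```

Request:
{"method": "send_rows", "body": {
  "deltas": [
    {"rx": 0.0, "ry": 0.0, "rz": 0.0, "x": -0.15, "y": 0.35, "z": 0.0, "claw": 50},
    {"rx": 0.0, "ry": 0.0, "rz": 0.0, "x": -0.45, "y": 1.0, "z": 0.0, "claw": 50},
    {"rx": 0.0, "ry": 0.0, "rz": 0.0, "x": -0.8, "y": 1.8, "z": 0.0, "claw": 50},
    {"rx": 0.0, "ry": 0.0, "rz": 0.0, "x": -1.15, "y": 2.6, "z": 0.0, "claw": 50},
    {"rx": 0.0, "ry": 0.0, "rz": 0.0, "x": -1.42, "y": 3.21, "z": 0.0, "claw": 50}
  ]
}}

```text
time_s: 12.5
eef_pos: [0.4965, 0.3777, 0.1691]
ee_rot: [[-0.99, -0.139, -0.0], [-0.139, 0.99, 0.0], [0.0, 0.0, -1.0]]
contact_force: [-0.4, -0.8, -0.9]
width: 0.0578
grasp_force: 75.0
```

Request:
{"method": "send_rows", "body": {
  "deltas": [
    {"rx": 0.0, "ry": 0.0, "rz": 0.0, "x": 0.0, "y": 0.0, "z": 0.2, "claw": 50},
    {"rx": 0.0, "ry": 0.0, "rz": 0.0, "x": 0.0, "y": 0.0, "z": 0.6, "claw": 50},
    {"rx": 0.0, "ry": 0.0, "rz": 0.0, "x": 0.0, "y": 0.0, "z": 1.0, "claw": 50},
    {"rx": 0.0, "ry": 0.0, "rz": 0.0, "x": 0.0, "y": 0.0, "z": 1.3, "claw": 50},
    {"rx": 0.0, "ry": 0.0, "rz": 0.0, "x": 0.0, "y": 0.0, "z": 1.3, "claw": 50}
  ]
}}

```text
time_s: 13.12
eef_pos: [0.496, 0.3748, 0.1033]
ee_rot: [[-0.99, -0.138, -0.001], [-0.138, 0.99, -0.001], [0.002, -0.001, -1.0]]
contact_force: [0.6, -0.0, -2.2]
width: 0.0576
grasp_force: 75.0
```

```bash
python3 - <<'E'
from h import *
from plant import *
np.set_printoptions(precision=4,suppress=True)
o=status.get_obs();print(o["eef_pos"],o["contact_force"],o["time_s"])
q,_=grab_frame("side");s,_=grab_frame("scene")
a=cv2.resize(q[60:190,190:398],(480,300),interpolation=cv2.INTER_CUBIC);b=cv2.resize(s[210:340,340:548],(480,300),interpolation=cv2.INTER_CUBIC)
cv2.imwrite("pics/w7.png",np.vstack([a,b]))
E
```

```text
[0.496  0.3748 0.1033] [ 0.5616 -0.0258 -2.199 ] 13.125
```

View pics/w7.png

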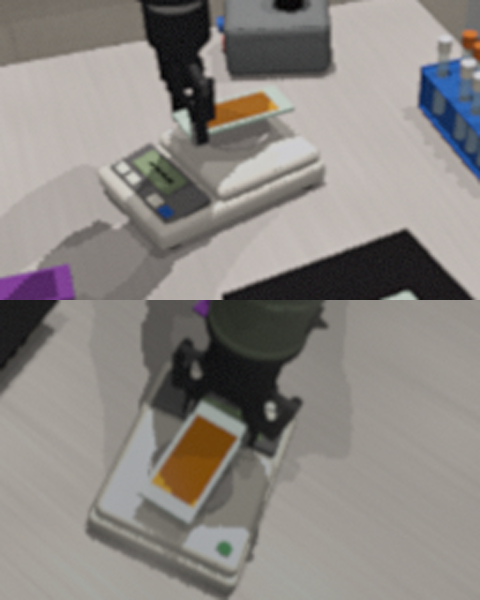

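The plate hangs level over the pan and looks centred in both views. I lower it gently.

Request:
{"method": "send_rows", "body": {
  "deltas": [
    {"rx": 0.0, "ry": 0.0, "rz": 0.0, "x": 0.0, "y": 0.0, "z": 0.15, "claw": 50},
    {"rx": 0.0, "ry": 0.0, "rz": 0.0, "x": 0.0, "y": 0.0, "z": 0.3, "claw": 50},
    {"rx": 0.0, "ry": 0.0, "rz": 0.0, "x": 0.0, "y": 0.0, "z": 0.38, "claw": 50},
    {"rx": 0.0, "ry": 0.0, "rz": 0.0, "x": 0.0, "y": 0.0, "z": 0.42, "claw": 50},
    {"rx": 0.0, "ry": 0.0, "rz": 0.0, "x": 0.0, "y": 0.0, "z": 0.42, "claw": 50}
  ]
}}

```text
time_s: 13.85
eef_pos: [0.4964, 0.3755, 0.0832]
ee_rot: [[-0.99, -0.139, -0.0], [-0.139, 0.99, -0.0], [0.0, -0.0, -1.0]]
contact_force: [0.3, 0.4, -1.6]
width: 0.0576
grasp_force: 75.0
```

Request:
{"method": "send_rows", "body": {
  "deltas": [
    {"rx": 0.0, "ry": 0.0, "rz": 0.0, "x": 0.0, "y": 0.0, "z": 0.02, "claw": 50},
    {"rx": 0.0, "ry": 0.0, "rz": 0.0, "x": 0.0, "y": 0.0, "z": 0.03, "claw": 50},
    {"rx": 0.0, "ry": 0.0, "rz": 0.0, "x": 0.0, "y": 0.0, "z": 0.03, "claw": 50}
  ]
}}

```text
time_s: 14.22
eef_pos: [0.4965, 0.3755, 0.0818]
ee_rot: [[-0.99, -0.139, 0.0], [-0.139, 0.99, 0.0], [-0.0, 0.0, -1.0]]
contact_force: [-0.3, -0.3, -1.6]
width: 0.0577
grasp_force: 75.0
```

Request:
{"method": "send_rows", "body": {
  "deltas": [
    {"rx": 0.0, "ry": 0.0, "rz": 0.0, "x": 0.0, "y": 0.0, "z": 0.01, "claw": 50},
    {"rx": 0.0, "ry": 0.0, "rz": 0.0, "x": 0.0, "y": 0.0, "z": 0.02, "claw": 50},
    {"rx": 0.0, "ry": 0.0, "rz": 0.0, "x": 0.0, "y": 0.0, "z": 0.03, "claw": 50},
    {"rx": 0.0, "ry": 0.0, "rz": 0.0, "x": 0.0, "y": 0.0, "z": 0.03, "claw": 50}
  ]
}}

```text
time_s: 14.72
eef_pos: [0.4964, 0.3755, 0.0803]
ee_rot: [[-0.99, -0.139, -0.0], [-0.139, 0.99, 0.0], [0.0, 0.0, -1.0]]
contact_force: [-0.6, 0.2, -1.2]
width: 0.0575
grasp_force: 75.1
```

Request:
{"method": "send_rows", "body": {
  "deltas": [
    {"rx": 0.0, "ry": 0.0, "rz": 0.0, "x": 0.0, "y": 0.0, "z": 0.01, "claw": 50},
    {"rx": 0.0, "ry": 0.0, "rz": 0.0, "x": 0.0, "y": 0.0, "z": 0.01, "claw": 50},
    {"rx": 0.0, "ry": 0.0, "rz": 0.0, "x": 0.0, "y": 0.0, "z": 0.01, "claw": 50}
  ]
}}

```text
time_s: 15.1
eef_pos: [0.4964, 0.3755, 0.0801]
ee_rot: [[-0.99, -0.139, 0.0], [-0.139, 0.99, 0.0], [-0.0, 0.0, -1.0]]
contact_force: [-2.1, -2.2, 5.8]
width: 0.0577
grasp_force: 75.6
```

Contact is at about 6 N. I release slowly.

Request:
{"method": "send_rows", "body": {
  "deltas": [
    {"rx": 0.0, "ry": 0.0, "rz": 0.0, "x": 0.0, "y": 0.0, "z": 0.0, "claw": 58},
    {"rx": 0.0, "ry": 0.0, "rz": 0.0, "x": 0.0, "y": 0.0, "z": 0.0, "claw": 61},
    {"rx": 0.0, "ry": 0.0, "rz": 0.0, "x": 0.0, "y": 0.0, "z": 0.0, "claw": 66},
    {"rx": 0.0, "ry": 0.0, "rz": 0.0, "x": 0.0, "y": 0.0, "z": 0.0, "claw": 76},
    {"rx": 0.0, "ry": 0.0, "rz": 0.0, "x": 0.0, "y": 0.0, "z": 0.0, "claw": 82}
  ],
  "squeeze": 20
}}

```text
time_s: 15.72
eef_pos: [0.4965, 0.3755, 0.0798]
ee_rot: [[-0.99, -0.139, 0.0], [-0.139, 0.99, -0.0], [-0.0, -0.0, -1.0]]
contact_force: [1.1, -0.4, 0.6]
width: 0.0819
grasp_force: 0.0
```

Request:
{"method": "send_rows", "body": {
  "deltas": [
    {"rx": 0.0, "ry": 0.0, "rz": 0.0, "x": 0.0, "y": 0.0, "z": 0.0, "claw": 82},
    {"rx": 0.0, "ry": 0.0, "rz": 0.0, "x": 0.0, "y": 0.0, "z": -0.2, "claw": 82},
    {"rx": 0.0, "ry": 0.0, "rz": 0.0, "x": 0.0, "y": 0.0, "z": -0.8, "claw": 82},
    {"rx": 0.0, "ry": 0.0, "rz": 0.0, "x": 0.0, "y": 0.0, "z": -1.8, "claw": 82},
    {"rx": 0.0, "ry": 0.0, "rz": 0.0, "x": 0.0, "y": 0.0, "z": -2.6, "claw": 82}
  ]
}}

```text
time_s: 16.35
eef_pos: [0.4966, 0.3756, 0.2124]
ee_rot: [[-0.99, -0.139, 0.001], [-0.139, 0.99, 0.001], [-0.001, 0.001, -1.0]]
contact_force: [-0.4, 0.1, -0.8]
width: 0.0817
grasp_force: 0.0
```

Request:
{"method": "send_rows", "body": {
  "deltas": [
    {"rx": 0.0, "ry": 0.0, "rz": 0.0, "x": 0.0, "y": 0.0, "z": 0.0, "claw": 82},
    {"rx": 0.0, "ry": 0.0, "rz": 0.0, "x": 0.0, "y": 0.0, "z": 0.0, "claw": 82}
  ]
}}

```text
time_s: 16.6
eef_pos: [0.4963, 0.3754, 0.2098]
ee_rot: [[-0.99, -0.139, -0.0], [-0.139, 0.99, -0.0], [0.0, -0.0, -1.0]]
contact_force: [-0.4, 0.6, -0.6]
width: 0.082
grasp_force: 0.0
```

```bash
python3 - <<'E'
from h import *
from plant import *
np.set_printoptions(precision=4,suppress=True)
c=camera_params("wrist");p,d=grab_frame("wrist");o=status.get_obs();print(o["eef_pos"],o["contact_force"],o["time_s"])
cv2.imwrite("pics/w8.png",p)
K=c["intrinsics"];v,u=np.mgrid[0:400,0:640]
X=(np.stack([(u-K[0,2])/K[0,0]*d,(v-K[1,2])/K[1,1]*d,d],-1)-c["t"])@c["R"]
h=cv2.cvtColor(p,cv2.COLOR_BGR2HSV);m=(h[...,0]>10)&(h[...,0]<28)&(h[...,1]>150)&(abs(X[...,2]-.08)<.02)&(abs(X[...,1]-.384)<.08)
Q=X[m];r=cv2.minAreaRect(Q[:,:2].astype(np.float32));A=np.c_[Q[:,:2],np.ones(len(Q))];print(len(Q),r,np.median(Q[:,2]),np.linalg.lstsq(A,Q[:,2],rcond=None)[0])
k=(abs(X[...,2]-.075)<.0022)&(abs(X[...,1]-.384)<.07)&(abs(X[...,0]-.555)<.07)&(d>0)
P_=X[k];print("pan",len(P_),P_.min(0),P_.max(0))
E
```

```text
[0.4961 0.3753 0.2092] [ 0.1669 -0.4524 -0.7948] 16.65
6950 ((0.5548070669174194, 0.38313984870910645), (0.10345861315727234, 0.0490589402616024), 7.864552974700928) 0.07982587384491352 [0.0003 0.0002 0.0796]
pan 1754 [0.4851 0.3399 0.0729] [0.5896 0.4289 0.0772]
```

View pics/w8.png

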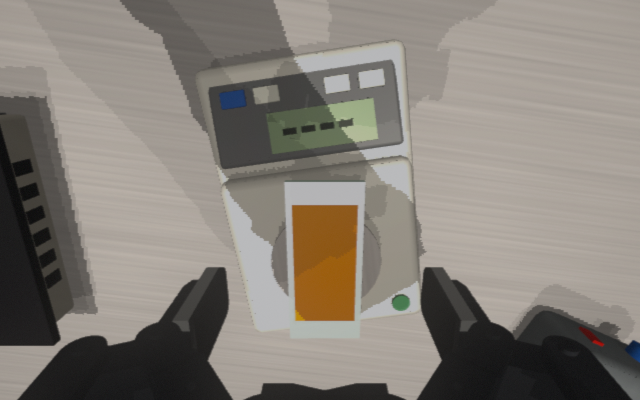

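The plate (285–365, 182–338) lies flat on the pan. Its centre is (0.555, 0.383), about 2 mm from the pan's, and the gripper is clear. Handing in.

```bash
python3 -c "
from plant import workorder
print(workorder.hand_in())"
```

```text
the job is handed in; nothing more can be done
None
```

The amber plate is lying flat on the balance pan, about 2 mm off centre and released, and the job was handed in at about 17 s; no verdict came back.

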